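Fit the wide iron in the scraper stock

ROBOT

A 6-joint arm with a two-finger parallel gripper is mounted at the origin on a cart in front of the work surface, level with it; the furniture and walls round the work are solid. World frame = base frame: x ahead of the robot, y to its left, z up, the work surface at z = 0. Lengths are in m, angles in rad, forces in N, time in s.
With the tool pointing down it reaches from about 0.35 to 0.975 m from the base axis. Payload 4.9 kg.
Tool frame: the origin (TCP) lies on the centre line of the jaws, within the pads' length; the fingertips stand manip.tcp_to_tips ahead of it and the grasp point (between the pads) is the TCP (manip.tcp_to_tips is the distance from the TCP to the fingertips, in m); y points along the fingers, z is the direction in which the jaws open and shut, and the axes are right-handed (so a half turn about y gives the same grasp; the last joint's range is limited). The gripper opens to 85 mm and grips with 20 to 120 N. Pads are 22 mm wide; open, the fingers measure 114 mm over their backs; the gripper's body (76 mm by 85 mm) begins 54 mm behind the grasp point. The pads swing forward as they close: fully open they stand 13 mm farther back than shut.
Start: joints at [1.055, 0.053, 1.613, -0, 1.476, -0.119], TCP at [0.242, 0.576, 0.217] pointing down, gripper open.
Joint ranges: [-3.01, 3.01], [-1.01, 2.22], [0.06, 2.58], [-1.02, 4.17], [0.09, 2.62], [-3.14, 3.14]. Speed limits (rad/s): [2.57, 2.57, 3.14, 3.14, 3.14, 3.14].

INTERFACE

Orientations are given as a unit quaternion [w, x, y, z].
In Python, from plant import manip gives the robot as it stands.
- The arm moves only by the tool apply_moves, never from a script. Its argument "moves" is a list of rows, each a list of 7 numbers: the gripper's target within -1 to 1 (shut at 1, half-way at 0, fully open at -1), then the shift along the tool's x, y, z in mm, then the turn, a rotation vector about the tool's x, y, z in degrees. A call has 1 to 20 rows; each row shifts and turns the commanded pose from where the row before left it, along the tool's axes as they then stand; what a row does not reach is not made up. A row lasts 1/10 s, in which the tool goes at most 50 mm and 8.59 degrees, less where a joint would pass 70% of its speed; a pose out of reach is approached as far as the arm can. A call with a gripper value outside its range is refused whole. The fingers move at their own pace and stop on an object; the grip force is fixed at half the most. Time passes only in rows, so rows that do not move let the fingers close. It gives the time, the measured TCP pose, the force and the opening at its end, in the units of the state.
- manip.state(): the state, without advancing time (a new reading comes with each control period).
- manip.grab_frame(name): name is "scene" or "top"; returns the picture (420x560x3 uint8, blue, green, red); there is no depth.
- manip.calibration(name): a dict with "mtx" (3x3 intrinsics, pixels), "T" (4x4, takes a point from camera to world coordinates). Camera axes: x right, y down, z forward; pixel columns grow to the right and rows downward; lengths in m; the calibration is good to about 2 mm. A picture is of the moment at which its call begins. calibration takes no time and is no camera call.
- manip.job_done(): hands the job in, once; it reports no verdict.
The state is a dict: "time": time; "joint_pos": joint angles; "joint_vel": joint speeds; "joint_efforts": joint torques, N m; "tool_pos": TCP position; "tool_rot": TCP orientation; "contact_force": force on the tool from outside, world axes, zero at the start; "ft_torque": the same for the moment, N m; "gripper_width": opening from 0.0 (shut) to 1.0 (fully open).
Only numpy, scipy, OpenCV 4.12 (cv2) and the standard library are available. Lean on these libraries where they do the work, as an engineer would, in place of code of your own. Each camera call takes 0.05 s, during which the arm holds its last target. There are 200 camera calls.

TASK

Take the wide bright scraper iron off the wire peg where it hangs, working it gently out and up over the bent-up tip without forcing the soft wire or knocking the other irons. Lower it upright into the mouth of the wooden scraper stock, between the upright bed and the wedge, until its edge stands lightly on the setting board, let go of it, and then press the wedge down until it grips the iron tight. Leave everything else on the bench as it is.

Things in the scene. Friction and masses are not known exactly. Their poses are not given: they have to be found in the camera images.
- wide_iron: The wide bright (pale silver) scraper iron, a flat steel plate 50 wide, 146 long, 3 thick, about 0.2 kg, the only bright one of three, with two pale wooden grip cheeks along its top 28, 10 thick over all. Origin at the middle of its lower working edge; x through the thickness, y across the width, z up its length (it hangs with z up, x along the peg). Top edge at z = 146. The lowest 6 are 1.8 thick.
- wide_iron_hole (a point): Centre of the wide iron's round hanging hole, 15 in diameter, 84 above its edge, 62 below its top. Grip only the wooden cheeks: lower down, fingers meet the bent-up tip. Held upright, the iron can slide out along a bent-up tip without being turned, if it is raised as it comes out; at the steepest bend it has about 2 of play above and below.
- croze_iron: Dark narrow iron, 30 wide, 156 long, hanging on another peg of the rack; to be left hanging. Origin and axes as for the wide iron.
- round_iron: Dark iron 36 wide, 136 long, hanging on another peg of the rack; to be left hanging. Origin and axes as for the wide iron.
- rack: Low wooden stand for irons, fixed to the bench. Origin at the middle of the underside of its base (120 in x, 370 in y, 18 high), z up. Upright rail 370 long: front face at x = 0, top at z = 145 (end posts at y +-168 reach 150). Three round level wire pegs, 4 thick, leave the rail towards -x at z = 135, y = +105, 0, -105, 105 apart; which iron hangs on which varies.
- peg_a (a point): Where the straight part of the peg at y = +105 ends, 72 before the rail, on the wire's axis. From here the last 36 of wire are bent upward (towards -x and z of the rack). Each tip was bent by hand, differently, to somewhere between 10 and 55 degrees above level, which is not measured: feel or look for it. The wire is soft: keep below 12 N on it.
- peg_b (a point): The same point of the middle peg (y = 0).
- peg_c (a point): The same point of the peg at y = -105.
- stock: Wooden scraper stock, 200 (x) by 76 (y), between end cleats on a setting board 270 by 130, all fixed to the bench. Origin under the middle of the board, z up; board top z = 15, stock top z = 75. Turned knob (top z = 111) at x = -78, looped handle (top z = 120) at x = 40 to 95. A mortise from x = -26 to the upright bed at x = 0, 53.5 wide in y, goes down through the stock to the board.
- stock_mouth (a point): Middle of the free slot for the iron at the level of the stock's top, with the wedge fully raised (stock frame x = -3.5, y = 0, z = 75). The slot lies between the bed (3.5 to the +x side) and the wedge's upright face (3.5 to the -x side, nearer as the wedge goes down). The mouth has a chamfer of 4 at the bed and at both y sides.
- slot_floor (a point): Point on the setting board straight below stock_mouth (stock frame x = -3.5, y = 0, z = 15): the iron's edge stands on the board at this height when fully lowered. The iron must be upright, its thickness along the stock's x, either face to the bed. Lower it gently: keep below 25 N.
- wedge (a joint): How far the wedge has been pushed down, in m: 0 raised, 0.030 end of travel; starts at 0 to 0.004. It slides down along its slanted back (1 in 5), so its upright face nears the bed 0.2 mm per mm of travel: the slot is 7 mm wide at 0 and 3 mm at about 0.0204. It rubs with about 6 N, stays where it is left, and turns hard once it grips an iron; 15 to 30 N sets it.
- wedge_top (a point): Middle of the wedge's flat top (a thumb rest, 36 in x by 48 in y of the stock), where to press it down; 47 above the stock's top when raised. The fitted iron's face is 25 or more to the +x side of this point, its wooden cheeks 3.5 nearer, their lower edge 11 and their top 39 above the raised wedge.
- oilstone: Oilstone in its wooden block, 62 by 205 by 35, lying on the bench; bystander. Origin under its middle.
- gimlet: Gimlet with a turned cross handle lying on the bench, 84 by 124 by 19; bystander. Origin under its middle.
- brush: Bench brush, 44 by 266 by 62; bystander. Origin under its middle.
- pencil: Flat red pencil, 14 by 159 by 9; bystander. Origin under its middle.

How it is judged:
On the way, in this order (a step that is already met when the one before it is completed fails the run):
1. the wide iron has come off over the tip of its peg ((x of wide_iron_hole in the frame of rack below -0.121 m or z of wide_iron_hole in the frame of rack above 0.2 m)), for 0.1 s.
2. the wide iron stands in the stock's mortise, edge on the setting board, the wedge not yet down (z of wide_iron in the frame of stock below 0.0175 m and x of wide_iron in the frame of stock between -0.0105 and 0.002 m and y of wide_iron in the frame of stock between -0.005 and 0.005 m and value of joint wedge below 0.012 m), for 0.2 s.
3. the wedge is pressed down against the iron (z of wide_iron in the frame of stock below 0.0175 m and x of wide_iron in the frame of stock between -0.0105 and 0.002 m and y of wide_iron in the frame of stock between -0.005 and 0.005 m and value of joint wedge above 0.0195 m), for 0.2 s.
At the end, for the whole second after the job is handed in: The wide iron stands upright (within 0.06 rad) in the stock's mortise with its edge on the setting board (within 2.5 mm), the wedge is down at least 19.5 mm and grips it (more than 5 N between iron and stock), and it is at rest (all of step 3 and contact force between wide_iron and stock above 5 N and angle between wide_iron's own z axis and vertical below 0.06 rad and linear speed of wide_iron below 0.02 m/s); the robot touches nothing.
It fails at once if the soft wire peg or the rack is forced (more than 12 N between the wide iron and the rack) (contact force between wide_iron and rack above 12 N).
It fails at once if the robot forces the rack (more than 15 N) (contact force between the arm and rack above 15 N).
It fails at once if the iron is rammed into the stock or onto the board (more than 25 N before the wedge is down) (contact force between wide_iron and stock above 25 N and value of joint wedge below 0.012 m).
It fails at once if the wedge or stock is pressed by the robot with more than 40 N (contact force between the fingers and stock above 40 N).
It fails at once if another iron or a bystander is moved more than 20 mm (distance of any of croze_iron, round_iron, oilstone, gimlet, brush, pencil from where it was at the start of the episode above 0.02 m).
It also fails if it takes over 72 s, if anything falls off the work surface, if the arm or the gripper's body presses on something with over 40 N, if the wrist force passes 120 N, or if a joint passes its speed limit or range.

## Working session

There is one attempt and no reset: what is moved stays moved. The work goes in short steps, Python scripts to look and compute and a tool call to move; the robot and the scene stay as the last step left them, time stands still between calls to the robot, and variables do not carry over. Pictures are saved under pics/ and viewed, about 8 in all and at most 12, crops included, and the job is handed in when it is done.

Besides the shell and the picture viewer there is one more tool, called after "Emit:" as name(argument=value, ...) on one line, values as JSON. apply_moves: Moves the arm, as the interface text tells. Its arguments: {"type":"object","properties":{"moves":{"type":"array","items":{"type":"array","items":{"type":"number"}}}},"required":["moves"]}

```bash
mkdir -p pics; python3 - <<'E'
from plant import manip
import cv2
for n in("scene","top"):
    cv2.imwrite(f"pics/{n}0.png",manip.grab_frame(n)); c=manip.calibration(n); print(n,c["mtx"].round(1).tolist(),c["T"].round(4).tolist())
print(manip.state(),manip.tcp_to_tips)
E
```

```text
scene [[493.7, 0.0, 282.1], [0.0, 493.7, 207.1], [0.0, 0.0, 1.0]] [[-0.8958, -0.323, 0.3052, 0.2623], [-0.4444, 0.6557, -0.6104, 0.5814], [-0.003, -0.6825, -0.7309, 0.8514], [0.0, 0.0, 0.0, 1.0]]
top [[448.6, 0.0, 285.3], [0.0, 448.6, 210.8], [0.0, 0.0, 1.0]] [[0.004, -0.9879, 0.1551, 0.4104], [-1.0, -0.0043, -0.0018, -0.0117], [0.0024, -0.1551, -0.9879, 1.0337], [0.0, 0.0, 0.0, 1.0]]
{'time': 0.1, 'joint_pos': array([ 1.05501304e+00,  5.33302400e-02,  1.61417015e+00, -1.09133621e-06,
        1.47600267e+00, -1.18999810e-01]), 'joint_vel': array([ 0.00014303, -0.00071773, -0.00355724,  0.00041703, -0.00255107,
        0.00088271]), 'joint_efforts': array([ 3.56501769e-04, -3.94906712e+01, -3.71361315e+01, -1.27654052e-04,
        3.97130731e-03, -5.78500234e-06]), 'tool_pos': array([0.24123625, 0.57591902, 0.21545352]), 'tool_rot': array([-0.69259463,  0.69387826, -0.13957604,  0.13915518]), 'contact_force': array([-0.39993739, -0.10433516, -0.79402729]), 'ft_torque': array([-0.00437761,  0.04943176,  0.00028348]), 'gripper_width': 1.000262228655024} 0.019
```

View pics/scene0.png

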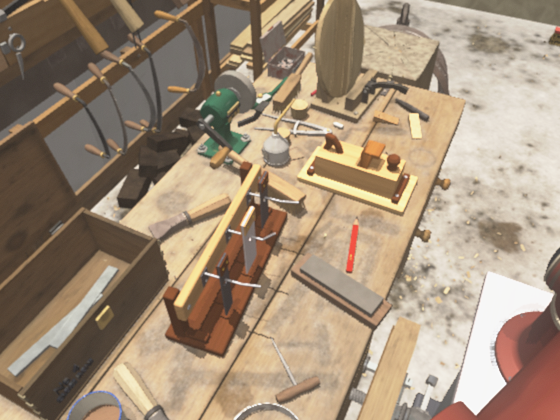

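View pics/top0.png

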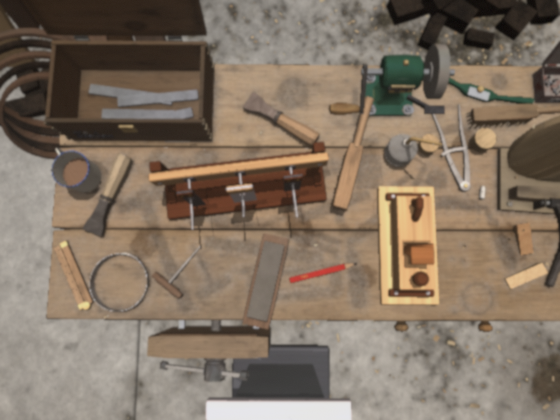

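Scene picture: wide bright iron on the middle peg (scene ~250,240; top ~240,188), dark irons on either side. Stock at top ~(410,245), with its +x pointing away from the robot. Next I take enlarged crops.

```bash
python3 - <<'E'
import cv2,numpy as np
s=cv2.imread("pics/scene0.png");t=cv2.imread("pics/top0.png")
def crop(im,x0,y0,x1,y1,k):
    c=cv2.resize(im[y0:y1,x0:x1],None,fx=k,fy=k,interpolation=cv2.INTER_CUBIC)
    for v in range((x0//20+1)*20,x1,20): cv2.putText(c,str(v),((v-x0)*k,10),0,.35,(0,255,255),1); cv2.line(c,((v-x0)*k,12),((v-x0)*k,18),(0,255,255),1)
    for v in range((y0//20+1)*20,y1,20): cv2.putText(c,str(v),(0,(v-y0)*k+4),0,.35,(0,255,255),1)
    return c
a=crop(t,145,140,335,250,4); cv2.imwrite("pics/toprack.png",a)
cv2.imwrite("pics/scenerack.png",crop(s,160,155,310,355,3))
b=crop(t,370,180,450,310,4);d=crop(s,290,125,400,215,4)
o=np.zeros((520,770,3),np.uint8);o[:520,:320]=b;o[:360,325:765]=d;cv2.imwrite("pics/stock.png",o)
E
```

```text
(no output)
```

View pics/toprack.png

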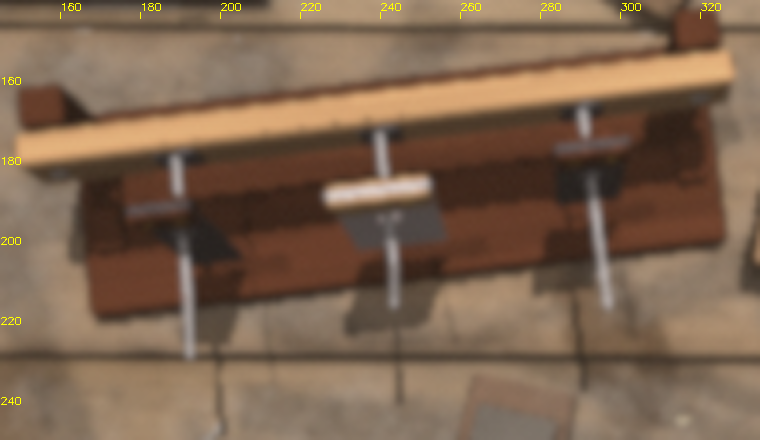

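View pics/scenerack.png

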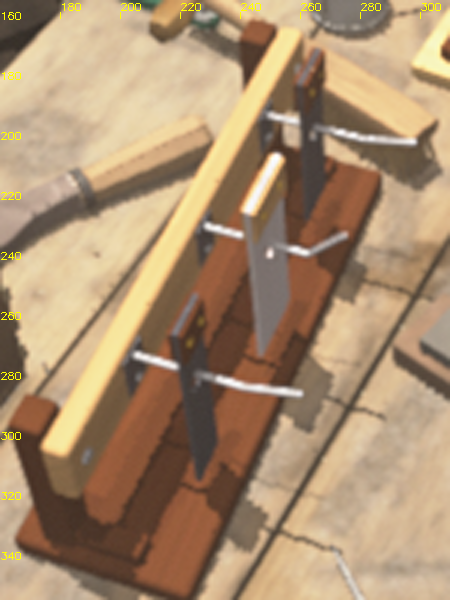

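View pics/stock.png

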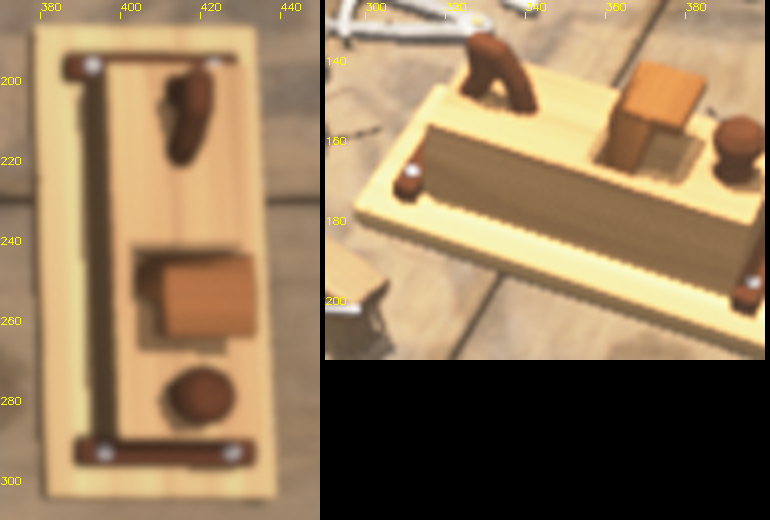

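```bash
cat > h.py <<'E'
from plant import manip
import cv2,numpy as np
from scipy.optimize import least_squares
from scipy.spatial.transform import Rotation as R
C={n:manip.calibration(n) for n in("scene","top")}
def proj(n,P):
    T=np.linalg.inv(C[n]["T"]);p=np.atleast_2d(P)@T[:3,:3].T+T[:3,3];q=p@C[n]["mtx"].T
    return q[:,:2]/q[:,2:]
def rz(a):return R.from_euler('z',a).as_matrix()
def fit(obs,x0):
    f=lambda v:np.concatenate([proj(n,rz(v[2])@np.array(P)/1000+[v[0],v[1],0])[0]-uv for n,P,uv in obs])
    r=least_squares(f,x0,loss='soft_l1');return r.x,r.fun.reshape(-1,2).round(1)
E
python3 - <<'E'
from h import *
rk=[("top",(0,185,145),(149.3,181.8)),("top",(0,-185,145),(328.3,159.5)),("top",(-60,185,18),(169.5,220)),("top",(-60,-185,18),(325.7,200)),
("scene",(0,185,145),(186.7,306.7)),("scene",(0,-185,145),(260,167.7)),("scene",(-60,185,18),(222.7,354.3)),("scene",(-60,-185,18),(286.7,213.3))]
st=[("top",(135,65,15),(378.75,186.75)),("top",(135,-65,15),(433.25,186.75)),("top",(-135,-65,15),(438.75,304.25)),("top",(-135,65,15),(381.75,304.25)),("top",(100,38,75),(396.25,196.25)),
("scene",(135,65,15),(297.5,178.25)),("scene",(100,38,75),(316.75,156.25)),("scene",(-100,38,75),(397,180.5))]
v,r=fit(rk,[.5,.1,.1]);print("rack",v.round(4),r.tolist())
w,r2=fit(st,[.4,-.28,0]);print("stock",w.round(4),r2.tolist())
A=rz(v[2]);o=np.r_[v[:2],0]
tr=lambda P:A@np.array(P)/1000+o
def two(f):return f
for nm,P in [("pegb",(-72,0,135)),("root",(0,0,135)),("holerestest -40",(-40,0,129.5))]:
    print(nm,tr(P).round(4),proj("top",tr(P)).round(1),proj("scene",tr(P)).round(1))
for a in range(10,60,5):
    c=np.cos(np.radians(a));s=np.sin(np.radians(a));P=tr((-72-36*c,0,135+36*s));print(a,proj("top",P).round(1),proj("scene",P).round(1))
for x in range(-60,-20,5):
    print(x,proj("top",tr((x,0,191.5))).round(1),proj("scene",tr((x,0,191.5))).round(1))
B=rz(w[2])
for x in (-22,-25,-28,-31):
  for z in (122,118):
    P=B@np.array([x,0,z])/1000+np.r_[w[:2],0];print("wt",x,z,P.round(4),proj("top",P).round(1),proj("scene",P).round(1))
print("mouth",(B@np.array([-3.5,0,75])/1000+np.r_[w[:2],0]).round(4))
E
```

```text
rack [0.6302 0.0824 0.1358] [[-1.7, 1.5], [0.1, 0.6], [-3.0, 0.8], [1.2, -0.1], [-4.6, 0.1], [0.1, -3.9], [-0.1, -0.8], [-0.1, -2.6]]
stock [ 0.4925 -0.2927  0.0052] [[-1.3, 0.2], [0.2, 0.2], [1.1, 1.5], [-0.3, 1.6], [-0.2, 0.8], [-1.3, -2.5], [-2.0, -1.4], [-1.2, -0.2]]
pegb [0.5588 0.0726 0.135 ] [[243. 207.]] [[262.  238.9]]
root [0.6302 0.0824 0.135 ] [[238.9 172.8]] [[226.6 229.6]]
holerestest -40 [0.5905 0.077  0.1295] [[241.4 192.2]] [[246.3 236.6]]
10 [[244.8 223.8]] [[280.  241.4]]
15 [[244.6 223.3]] [[279.6 240.3]]
20 [[244.4 222.6]] [[279.1 239.1]]
25 [[244.2 221.9]] [[278.5 238. ]]
30 [[244. 221.]] [[277.7 236.8]]
35 [[243.8 219.9]] [[276.8 235.7]]
40 [[243.6 218.8]] [[275.8 234.5]]
45 [[243.3 217.6]] [[274.7 233.4]]
50 [[243.1 216.3]] [[273.5 232.4]]
55 [[242.9 214.9]] [[272.2 231.4]]
-60 [[239.6 196.1]] [[254.7 217.2]]
-55 [[239.3 193.5]] [[252.1 216.6]]
-50 [[239. 191.]] [[249.5 215.9]]
-45 [[238.7 188.4]] [[247.  215.3]]
-40 [[238.4 185.9]] [[244.4 214.6]]
-35 [[238.1 183.4]] [[241.8 214. ]]
-30 [[237.8 180.8]] [[239.2 213.3]]
-25 [[237.5 178.3]] [[236.7 212.7]]
wt -22 122 [ 0.4705 -0.2928  0.122 ] [[422.9 251.8]] [[371.2 144.8]]
wt -22 118 [ 0.4705 -0.2928  0.118 ] [[422.3 251.9]] [[371.  146.1]]
wt -25 122 [ 0.4675 -0.2929  0.122 ] [[422.9 253.3]] [[372.4 145.1]]
wt -25 118 [ 0.4675 -0.2929  0.118 ] [[422.3 253.4]] [[372.2 146.5]]
wt -28 122 [ 0.4645 -0.2929  0.122 ] [[423.  254.7]] [[373.7 145.5]]
wt -28 118 [ 0.4645 -0.2929  0.118 ] [[422.4 254.9]] [[373.5 146.8]]
wt -31 122 [ 0.4615 -0.2929  0.122 ] [[423.1 256.2]] [[374.9 145.9]]
wt -31 118 [ 0.4615 -0.2929  0.118 ] [[422.5 256.3]] [[374.7 147.2]]
mouth [ 0.489  -0.2927  0.075 ]
```

```bash
cat >> h.py <<'E'
def plan(p,xdir,sz=None):
    """print tool-frame shift (mm) after turning, and turn about tool y (deg), to reach p with tool down and tool z along +-xdir yaw"""
    s=manip.state();q=s["tool_rot"];M=R.from_quat(q[[1,2,3,0]]).as_matrix()
    y=np.array([0,0,-1.]);z=np.array([np.cos(xdir),np.sin(xdir),0])
    if z@M[:,2]<0:z=-z
    N=np.c_[np.cross(y,z),y,z]
    rv=np.degrees(R.from_matrix(M.T@N).as_rotvec());d=(np.array(p)-s["tool_pos"])*1000
    print("t",round(s["time"],2),"pos",s["tool_pos"].round(4),"F",s["contact_force"].round(2),"w",round(s["gripper_width"],3))
    print("turn(tool)",rv.round(2),"world d",d.round(1),"| shift in present tool",(M.T@d).round(1),"| after turn",(N.T@d).round(1))
    print("tool axes x,z",M[:,0].round(3),M[:,2].round(3),"j",s["joint_pos"].round(3))
E
python3 -c "
from h import *
plan([.587,.075,.30],.128)"
```

```text
t 0.1 pos [0.2412 0.5759 0.2155] F [-0.4  -0.1  -0.79] w 1.0
turn(tool) [1.100e-01 5.993e+01 5.000e-02] world d [ 345.8 -500.9   84.5] | shift in present tool [ 512.5  -84.  -328.5] | after turn [541.  -84.5 279. ]
tool axes x,z [ 0.922 -0.386 -0.   ] [ 0.386  0.922 -0.002] j [ 1.055  0.053  1.614 -0.     1.476 -0.119]
```

Emit:
apply_moves(moves=[[-1, 0, -20, 0, 0, 8.5, 0], [-1, 0, -20, 0, 0, 8.5, 0], [-1, 0, -20, 0, 0, 8.5, 0], [-1, 0, -20, 0, 0, 8.5, 0], [-1, 0, -5, 0, 0, 8.5, 0], [-1, 0, 0, 0, 0, 8.5, 0], [-1, 0, 0, 0, 0, 8.5, 0], [-1, 41, 0, 21, 0, 0, 0], [-1, 41, 0, 21, 0, 0, 0], [-1, 41, 0, 21, 0, 0, 0], [-1, 41, 0, 21, 0, 0, 0], [-1, 41, 0, 21, 0, 0, 0], [-1, 41, 0, 21, 0, 0, 0], [-1, 41, 0, 21, 0, 0, 0], [-1, 41, 0, 21, 0, 0, 0], [-1, 41, 0, 21, 0, 0, 0], [-1, 41, 0, 21, 0, 0, 0], [-1, 41, 0, 21, 0, 0, 0], [-1, 41, 0, 21, 0, 0, 0]])

```text
time: 2.0
tool_pos: [0.5583, 0.1212, 0.3011]
tool_rot: [-0.533, 0.533, -0.465, 0.465]
contact_force: [0.4, 0.4, 0.5]
gripper_width: 0.998
```

```bash
python3 -c "
from h import *
plan([.587,.075,.25],.128)"
```

```text
t 2.0 pos [0.5583 0.1212 0.3011] F [0.41 0.38 0.51] w 0.998
turn(tool) [ 0.04  0.42 -0.01] world d [ 28.7 -46.2 -51.1] | shift in present tool [49.7 51.  22.3] | after turn [49.5 51.1 22.6]
tool axes x,z [ 0.135 -0.991 -0.   ] [ 0.991  0.135 -0.001] j [ 0.083 -0.111  1.634  0.     1.619 -0.052]
```

Emit:
apply_moves(moves=[[-1, 25, 15, 11, 0, 0.4, 0], [-1, 24, 15, 11, 0, 0, 0], [-1, 0, 10, 0, 0, 0, 0], [-1, 0, 0, 0, 0, 0, 0], [-1, 0, 0, 0, 0, 0, 0]])

```text
time: 2.5
tool_pos: [0.5855, 0.0781, 0.2615]
tool_rot: [-0.531, 0.531, -0.467, 0.466]
contact_force: [0.7, 0.1, 0.8]
gripper_width: 1.004
```

```bash
python3 - <<'E'
from h import *
plan([.587,.075,.185],.128)
s=manip.grab_frame("scene");t=manip.grab_frame("top")
cv2.imwrite("pics/s1.png",s);cv2.imwrite("pics/t1.png",t)
o=np.zeros((560,800,3),np.uint8)
a=cv2.resize(s[130:270,200:300],None,fx=4,fy=4,interpolation=2);b=cv2.resize(t[140:240,195:295],None,fx=4,fy=4,interpolation=2)
o[:560,:400]=a;o[:400,400:]=b;cv2.imwrite("pics/c1.png",o)
E
```

```text
t 2.5 pos [0.5855 0.0781 0.2615] F [0.65 0.09 0.85] w 1.004
turn(tool) [ 0.04  0.08 -0.02] world d [  1.5  -3.1 -76.5] | shift in present tool [ 3.3 76.5  1.1] | after turn [ 3.3 76.5  1.1]
tool axes x,z [ 0.129 -0.992 -0.   ] [ 0.992  0.129 -0.001] j [ 0.006 -0.051  1.642  0.     1.551 -0.123]
```

View pics/c1.png

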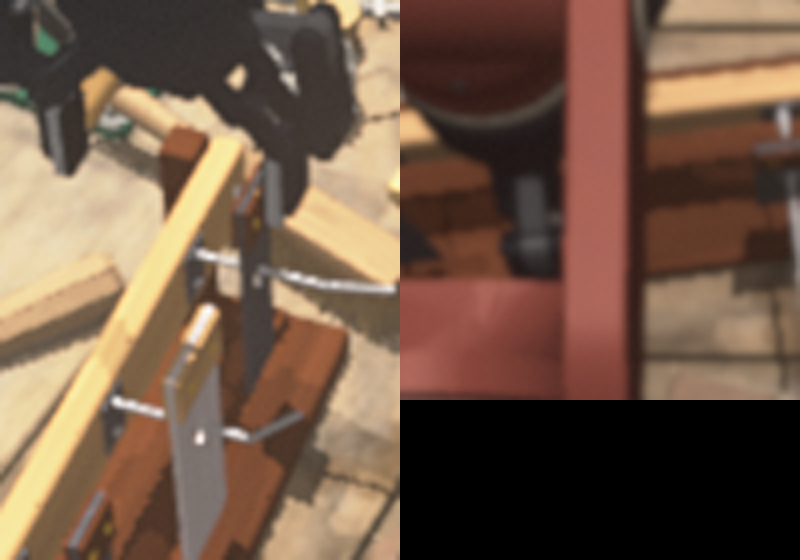

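```bash
python3 - <<'E'
from h import *
s=manip.state();M=R.from_quat(s["tool_rot"][[1,2,3,0]]).as_matrix();p=s["tool_pos"]
for d in(-57,-42.5,42.5,57): print(d,proj("scene",p+M@np.array([0,6,d])/1000).round(1))
A=rz(.13)
for x in(.583,.587,.591):
  for y in(.073,.076): print(x,y,proj("scene",[[x,y,.1915]]+np.array([[0,0,0],A@[0,.025,0],A@[0,-.025,0]])).round(1).tolist())
E
```

```text
-57 [[275.6 198.1]]
-42.5 [[267.5 196.1]]
42.5 [[221.1 184.7]]
57 [[213.4 182.8]]
0.583 0.073 [[249.1, 214.5], [243.9, 224.4], [254.1, 205.0]]
0.583 0.076 [[248.3, 215.6], [243.1, 225.6], [253.3, 206.0]]
0.587 0.073 [[247.2, 213.8], [241.9, 223.7], [252.2, 204.3]]
0.587 0.076 [[246.3, 214.9], [241.1, 224.8], [251.4, 205.3]]
0.591 0.073 [[245.2, 213.1], [240.0, 222.9], [250.3, 203.6]]
0.591 0.076 [[244.4, 214.2], [239.1, 224.1], [249.5, 204.6]]
```

Emit:
apply_moves(moves=[[-1, 0, 16, 0, 0, 0, 0], [-1, 0, 16, 0, 0, 0, 0], [-1, 0, 16, 0, 0, 0, 0], [-1, 0, 16, 0, 0, 0, 0], [-1, 0, 0, 0, 0, 0, 0], [-1, 0, 0, 0, 0, 0, 0]])

```text
time: 3.2
tool_pos: [0.5855, 0.0773, 0.1966]
tool_rot: [-0.531, 0.531, -0.467, 0.466]
contact_force: [-0.1, -0.7, 0.6]
gripper_width: 1.001
```

```bash
python3 - <<'E'
from h import *
plan([.587,.075,.185],.128)
s=manip.grab_frame("scene");t=manip.grab_frame("top")
cv2.imwrite("pics/t2.png",t)
a=cv2.resize(s[150:260,195:295],None,fx=5,fy=5,interpolation=2);cv2.imwrite("pics/c2.png",a)
E
```

```text
t 3.2 pos [0.5855 0.0773 0.1966] F [-0.07 -0.72  0.61] w 1.001
turn(tool) [ 0.09  0.03 -0.01] world d [  1.5  -2.3 -11.6] | shift in present tool [ 2.5 11.6  1.2] | after turn [ 2.5 11.6  1.1]
tool axes x,z [ 0.128 -0.992 -0.   ] [ 0.992  0.128 -0.002] j [ 0.005 -0.014  1.714  0.     1.443 -0.123]
```

View pics/c2.png

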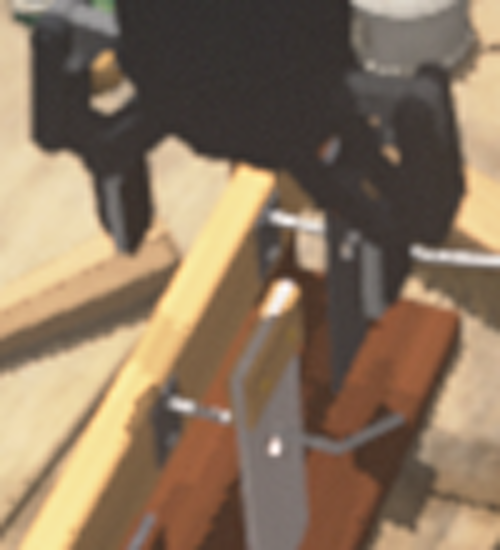

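Emit:
apply_moves(moves=[[-1, 2, 6, 0.5, 0, 0, 0], [-1, 0, 5, 0, 0, 0, 0], [-1, 0, 0, 0, 0, 0, 0], [0.3, 0, 0, 0, 0, 0, 0], [0.3, 0, 0, 0, 0, 0, 0], [0.3, 0, 0, 0, 0, 0, 0], [0.3, 0, 0, 0, 0, 0, 0]])

```text
time: 4.0
tool_pos: [0.5868, 0.0754, 0.1868]
tool_rot: [0.531, -0.531, 0.467, -0.467]
contact_force: [0.7, -0.4, -0.2]
gripper_width: 0.356
```

```bash
python3 - <<'E'
from h import *
plan([.587,.075,.185],.128)
s=manip.grab_frame("scene")
a=cv2.resize(s[160:260,200:290],None,fx=6,fy=6,interpolation=2);cv2.imwrite("pics/c3.png",a)
E
```

```text
t 4.0 pos [0.5868 0.0754 0.1868] F [ 0.69 -0.39 -0.16] w 0.356
turn(tool) [-0.02  0.03  0.  ] world d [ 0.2 -0.4 -1.8] | shift in present tool [0.4 1.8 0.1] | after turn [0.4 1.8 0.1]
tool axes x,z [ 0.128 -0.992  0.   ] [0.992 0.128 0.   ] j [ 0.002 -0.006  1.723 -0.     1.425 -0.127]
```

View pics/c3.png

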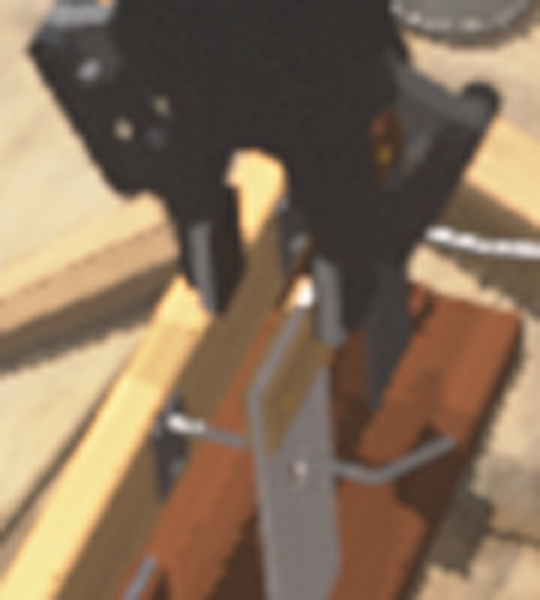

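```bash
python3 - <<'E'
from h import *
s=manip.state();M=R.from_quat(s["tool_rot"][[1,2,3,0]]).as_matrix();p=s["tool_pos"]
for y in(-15,0,11):
  print(y,[((proj("scene",p+M@np.array([l,y,d])/1000)[0]-[200,160])*6).round(0).tolist() for d in(-15,15) for l in(-11,11)])
print(((proj("top",p)[0])).round(1))
E
```

```text
-15 [[311.0, 343.0], [338.0, 292.0], [217.0, 319.0], [245.0, 268.0]]
0 [[314.0, 377.0], [340.0, 325.0], [220.0, 353.0], [248.0, 302.0]]
11 [[315.0, 401.0], [341.0, 349.0], [223.0, 377.0], [250.0, 326.0]]
[239.4 188.3]
```

Emit:
apply_moves(moves=[[0.6, 0, 0, 0, 0, 0, 0], [0.6, 0, 0, 0, 0, 0, 0], [0.9, 0, 0, 0, 0, 0, 0], [0.9, 0, 0, 0, 0, 0, 0], [0.9, 0, 0, 0, 0, 0, 0]])

```text
time: 4.55
tool_pos: [0.5867, 0.0754, 0.1866]
tool_rot: [0.531, -0.531, 0.467, -0.467]
contact_force: [-0.6, -0.0, -0.4]
gripper_width: 0.049
```

```bash
python3 - <<'E'
from h import *
s=manip.grab_frame("scene");t=manip.grab_frame("top")
o=np.zeros((600,800,3),np.uint8)
o[:600,:400]=cv2.resize(s[165:265,213:280],(400,600),interpolation=2)
o[:600,400:]=cv2.resize(t[140:260,200:280],(400,600),interpolation=2);cv2.imwrite("pics/c4.png",o)
E
```

```text
(no output)
```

View pics/c4.png

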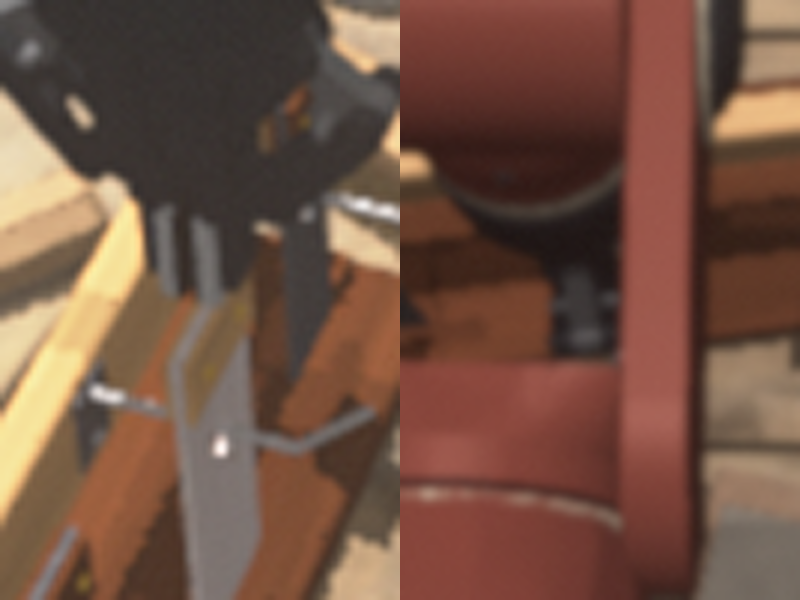

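Emit:
apply_moves(moves=[[0.2, 0, 0, 0, 0, 0, 0], [0.2, 0, 0, 0, 0, 0, 0], [0.2, 0, 0, 0, 0, 0, 0], [0.2, 0, 0, 0, 0, 0, 0], [0.2, 0, 4, 0, 0, 0, 0], [0.2, 0, 4, 0, 0, 0, 0], [0.2, 0, 4, 0, 0, 0, 0], [0.2, 0, 4, 0, 0, 0, 0], [0.2, 0, 0, 0, 0, 0, 0]])

```text
time: 5.55
tool_pos: [0.5861, 0.0754, 0.1694]
tool_rot: [-0.531, 0.532, -0.467, 0.466]
contact_force: [0.6, -0.2, -0.2]
gripper_width: 0.399
```

Emit:
apply_moves(moves=[[0.2, 0, 4, 0, 0, 0, 0], [0.2, 0, 4, 0, 0, 0, 0], [0.2, 0, 4, 0, 0, 0, 0], [0.2, 0, 0, 0, 0, 0, 0]])

```text
time: 5.95
tool_pos: [0.5862, 0.0754, 0.1577]
tool_rot: [-0.531, 0.531, -0.467, 0.466]
contact_force: [0.2, 0.1, 0.3]
gripper_width: 0.406
```

```bash
python3 - <<'E'
from h import *
plan([.587,.075,.157],.128)
s=manip.grab_frame("scene")
cv2.imwrite("pics/c5.png",cv2.resize(s[165:265,208:288],None,fx=6,fy=6,interpolation=2))
E
```

```text
t 5.95 pos [0.5862 0.0754 0.1577] F [0.24 0.06 0.27] w 0.406
turn(tool) [ 0.08  0.03 -0.01] world d [ 0.8 -0.4 -0.7] | shift in present tool [0.5 0.7 0.7] | after turn [0.5 0.7 0.7]
tool axes x,z [ 0.128 -0.992 -0.   ] [ 0.992  0.128 -0.001] j [ 0.002  0.017  1.75  -0.     1.377 -0.127]
```

View pics/c5.png

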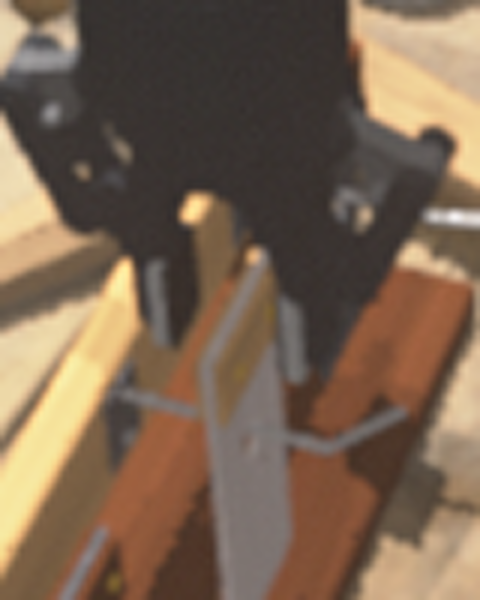

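Emit:
apply_moves(moves=[[0.2, 0, 4, 1, 0, 0, 0], [0.2, 0, 3, 0, 0, 0, 0], [0.4, 0, 0, 0, 0, 0, 0], [0.5, 0, 0, 0, 0, 0, 0], [0.6, 0, 0, 0, 0, 0, 0], [0.65, 0, 0, 0, 0, 0, 0], [0.7, 0, 0, 0, 0, 0, 0], [0.7, 0, 0, 0, 0, 0, 0]])

```text
time: 6.8
tool_pos: [0.5878, 0.0755, 0.1517]
tool_rot: [0.531, -0.531, 0.467, -0.467]
contact_force: [0.5, 0.2, -0.3]
gripper_width: 0.15
```

Emit:
apply_moves(moves=[[0.76, 0, 0, 0, 0, 0, 0], [0.8, 0, 0, 0, 0, 0, 0], [0.85, 0, 0, 0, 0, 0, 0], [1, 0, 0, 0, 0, 0, 0], [1, 0, 0, 0, 0, 0, 0], [1, 0, 0, 0, 0, 0, 0]])

```text
time: 7.4
tool_pos: [0.5879, 0.0755, 0.1517]
tool_rot: [0.531, -0.531, 0.467, -0.467]
contact_force: [1.2, 1.5, -0.5]
gripper_width: 0.103
```

Emit:
apply_moves(moves=[[1, 0, -2, 0, 0, 0, 0], [1, 0, -2, 0, 0, 0, 0], [1, 0, -1.5, 0, 0, 0, 0], [1, 0, 0, 0, 0, 0, 0], [1, 0, 0, 0, 0, 0, 0]])

```text
time: 7.9
tool_pos: [0.5876, 0.0755, 0.157]
tool_rot: [-0.531, 0.531, -0.467, 0.467]
contact_force: [0.5, 0.2, -1.9]
gripper_width: 0.103
```

Emit:
apply_moves(moves=[[1, 0, 0, -5, 0, 0, 0], [1, 0, 0, -5, 0, 0, 0], [1, 0, 0, -5, 0, 0, 0], [1, 0, 0, -5, 0, 0, 0], [1, 0, 0, 0, 0, 0, 0], [1, 0, 0, 0, 0, 0, 0]])

```text
time: 8.5
tool_pos: [0.5678, 0.0729, 0.1572]
tool_rot: [0.531, -0.531, 0.467, -0.467]
contact_force: [1.0, -0.2, -0.8]
gripper_width: 0.105
```

Emit:
apply_moves(moves=[[1, 0, 0, -5, 0, 0, 0], [1, 0, 0, -4.5, 0, 0, 0], [1, 0, 0, 0, 0, 0, 0], [1, 0, 0, 0, 0, 0, 0]])

```text
time: 8.9
tool_pos: [0.5584, 0.0717, 0.1571]
tool_rot: [0.531, -0.531, 0.467, -0.467]
contact_force: [-0.2, -0.0, -0.7]
gripper_width: 0.1
```

Emit:
apply_moves(moves=[[1, 0, -2, -2, 0, 0, 0], [1, 0, -2, -2, 0, 0, 0], [1, 0, 0, 0, 0, 0, 0], [1, 0, 0, 0, 0, 0, 0]])

```text
time: 9.3
tool_pos: [0.5546, 0.0712, 0.1613]
tool_rot: [0.531, -0.531, 0.467, -0.467]
contact_force: [-0.6, -0.5, -0.6]
gripper_width: 0.104
```

Emit:
apply_moves(moves=[[1, 0, -2.1, -2, 0, 0, 0], [1, 0, -2.1, -2, 0, 0, 0], [1, 0, 0, 0, 0, 0, 0], [1, 0, 0, 0, 0, 0, 0]])

```text
time: 9.7
tool_pos: [0.5505, 0.0707, 0.1655]
tool_rot: [0.531, -0.531, 0.467, -0.467]
contact_force: [0.1, 0.1, -1.2]
gripper_width: 0.102
```

Emit:
apply_moves(moves=[[1, 0, -2.1, -2, 0, 0, 0], [1, 0, -2.1, -2, 0, 0, 0], [1, 0, 0, 0, 0, 0, 0], [1, 0, 0, 0, 0, 0, 0]])

```text
time: 10.1
tool_pos: [0.5466, 0.0702, 0.1697]
tool_rot: [0.531, -0.531, 0.467, -0.467]
contact_force: [0.2, 0.1, -1.6]
gripper_width: 0.107
```

```bash
python3 - <<'E'
from h import *
F=[]
plan([.587,.075,.157],.128)
s=manip.grab_frame("scene")
cv2.imwrite("pics/c6.png",cv2.resize(s[165:265,208:308],None,fx=6,fy=6,interpolation=2))
E
```

```text
t 10.1 pos [0.5466 0.0702 0.1697] F [ 0.19  0.09 -1.64] w 0.107
turn(tool) [-0.02  0.03  0.  ] world d [ 40.4   4.8 -12.7] | shift in present tool [ 0.4 12.7 40.7] | after turn [ 0.4 12.7 40.7]
tool axes x,z [ 0.128 -0.992  0.   ] [0.992 0.128 0.   ] j [-0.007 -0.091  1.833 -0.     1.398 -0.136]
```

View pics/c6.png

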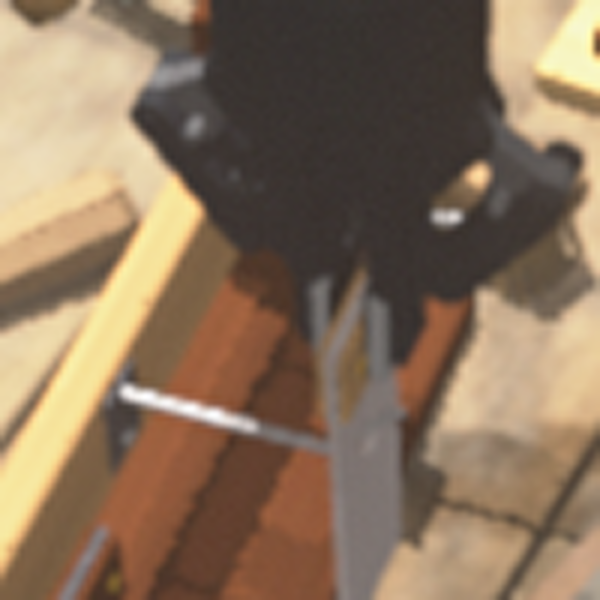

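Iron is hanging straight in the grip on the steep tip, forces near zero. I continue along the slope.

Emit:
apply_moves(moves=[[1, 0, -2.1, -2, 0, 0, 0], [1, 0, -2.1, -2, 0, 0, 0], [1, 0, -2.1, -2, 0, 0, 0], [1, 0, 0, 0, 0, 0, 0]])

```text
time: 10.55
tool_pos: [0.5406, 0.0694, 0.1764]
tool_rot: [0.531, -0.531, 0.467, -0.467]
contact_force: [0.5, -1.3, -1.9]
gripper_width: 0.1
```

Emit:
apply_moves(moves=[[1, 0, -2.1, -2, 0, 0, 0], [1, 0, -2.1, -2, 0, 0, 0], [1, 0, -2.1, -2, 0, 0, 0], [1, 0, 0, 0, 0, 0, 0]])

```text
time: 10.95
tool_pos: [0.5347, 0.0687, 0.1826]
tool_rot: [0.531, -0.531, 0.467, -0.467]
contact_force: [-0.4, 0.2, -1.2]
gripper_width: 0.106
```

Emit:
apply_moves(moves=[[1, 0, -3, -3, 0, 0, 0], [1, 0, -3, -3, 0, 0, 0], [1, 0, -3, -3, 0, 0, 0], [1, 0, 0, -5, 0, 0, 0], [1, 0, 0, -5, 0, 0, 0], [1, 0, 0, -8, 0, 0, 0], [1, 0, 0, -8, 0, 0, 0], [1, 0, 0, 0, 0, 0, 0]])

```text
time: 11.75
tool_pos: [0.4989, 0.0641, 0.1909]
tool_rot: [-0.531, 0.531, -0.467, 0.467]
contact_force: [0.8, 0.6, -1.5]
gripper_width: 0.103
```

```bash
python3 -c "
from h import *
plan([.489,-.2927,.26],.005)"
```

```text
t 11.75 pos [0.4989 0.0641 0.1909] F [ 0.85  0.59 -1.52] w 0.103
turn(tool) [ 0.03  7.07 -0.  ] world d [  -9.9 -356.8   69.1] | shift in present tool [352.6 -69.1 -55.5] | after turn [356.8 -69.1 -11.7]
tool axes x,z [ 0.128 -0.992 -0.   ] [ 0.992  0.128 -0.   ] j [-0.02  -0.228  1.919 -0.     1.451 -0.149]
```

Emit:
apply_moves(moves=[[1, 0, -20, 0, 0, 0, 0], [1, 0, -20, 0, 0, 0, 0], [1, 0, -20, 0, 0, 0, 0], [1, 0, -19, 0, 0, 0, 0], [1, 0, 0, 0, 0, 3.5, 0], [1, 0, 0, 0, 0, 3.6, 0], [1, 30, 0, -1, 0, 0, 0], [1, 30, 0, -1, 0, 0, 0], [1, 30, 0, -1, 0, 0, 0], [1, 30, 0, -1, 0, 0, 0], [1, 30, 0, -1, 0, 0, 0], [1, 30, 0, -1, 0, 0, 0], [1, 30, 0, -1, 0, 0, 0], [1, 30, 0, -1, 0, 0, 0], [1, 30, 0, -1, 0, 0, 0], [1, 30, 0, -1, 0, 0, 0], [1, 30, 0, -1, 0, 0, 0], [1, 27, 0, 0, 0, 0, 0], [1, 0, 0, 0, 0, 0, 0], [1, 0, 0, 0, 0, 0, 0]])

```text
time: 13.75
tool_pos: [0.4904, -0.293, 0.2698]
tool_rot: [0.501, -0.501, 0.499, -0.499]
contact_force: [0.5, -0.1, -2.0]
gripper_width: 0.104
```

```bash
python3 -c "
from h import *
plan([.489,-.2927,.238],.005)"
```

```text
t 13.75 pos [ 0.4904 -0.293   0.2698] F [ 0.54 -0.09 -2.  ] w 0.104
turn(tool) [ 0.02 -0.08 -0.05] world d [ -1.4   0.3 -31.8] | shift in present tool [-0.3 31.8 -1.4] | after turn [-0.4 31.8 -1.4]
tool axes x,z [ 0.004 -1.    -0.001] [ 1.     0.004 -0.   ] j [-0.669 -0.101  1.676  0.     1.567 -0.673]
```

Emit:
apply_moves(moves=[[1, 0, 15, 0, 0, 0, 0], [1, 0, 15, 0, 0, 0, 0], [1, 0, 10, 0, 0, 0, 0], [1, 0, 8, 0, 0, 0, 0], [1, 0, 0, 0, 0, 0, 0], [1, 0, 0, 0, 0, 0, 0]])

```text
time: 14.35
tool_pos: [0.4906, -0.2927, 0.222]
tool_rot: [-0.501, 0.501, -0.499, 0.499]
contact_force: [-1.1, 0.8, -1.9]
gripper_width: 0.101
```

```bash
python3 - <<'E'
from h import *
plan([.489,-.2927,.15],.005)
s=manip.grab_frame("scene");t=manip.grab_frame("top");cv2.imwrite("pics/s7.png",s);cv2.imwrite("pics/t7.png",t)
def crop(im,x0,y0,x1,y1,k):
    c=cv2.resize(im[y0:y1,x0:x1],None,fx=k,fy=k,interpolation=cv2.INTER_CUBIC)
    for v in range((x0//10+1)*10,x1,10): cv2.putText(c,str(v),((v-x0)*k,10),0,.35,(0,0,255),1); cv2.line(c,((v-x0)*k,12),((v-x0)*k,18),(0,0,255),1)
    for v in range((y0//10+1)*10,y1,10): cv2.putText(c,str(v),(0,(v-y0)*k+4),0,.35,(0,0,255),1)
    return c
o=np.zeros((600,800,3),np.uint8)
o[:600,:540]=crop(s,325,90,415,190,6);o[:520,545:545+255]=crop(t,390,190,441,294,5);cv2.imwrite("pics/c7.png",o)
p=manip.state()["tool_pos"]
A=rz(.005)
for y in(-25,25):
  print("iron edge",y,proj("scene",p+A@np.array([0,y/1000,-.1062])).round(1),"top",proj("scene",p+A@np.array([0,y/1000,.0398])).round(1))
w=[.4925,-.2927]
for x in(0,-7):
  for y in(-26.7,26.7): print("mouth",x,y,proj("scene",np.r_[w,0]+A@np.array([x,y,75])/1000).round(1))
E
```

```text
t 14.35 pos [ 0.4906 -0.2927  0.222 ] F [-1.13  0.8  -1.87] w 0.101
turn(tool) [ 0.01 -0.01 -0.01] world d [ -1.6   0.  -72. ] | shift in present tool [-0.  72.  -1.6] | after turn [-0.  72.  -1.6]
tool axes x,z [ 0.005 -1.    -0.   ] [ 1.     0.005 -0.   ] j [-0.668 -0.078  1.733  0.     1.486 -0.673]
iron edge -25 [[366.2 137.7]] top [[374.5  83.8]]
iron edge 25 [[358.8 150.3]] top [[366.6  96. ]]
mouth 0 -26.7 [[363.6 150.9]]
mouth 0 26.7 [[355.9 164.3]]
mouth -7 -26.7 [[366.4 151.7]]
mouth -7 26.7 [[358.7 165.2]]
```

View pics/c7.png

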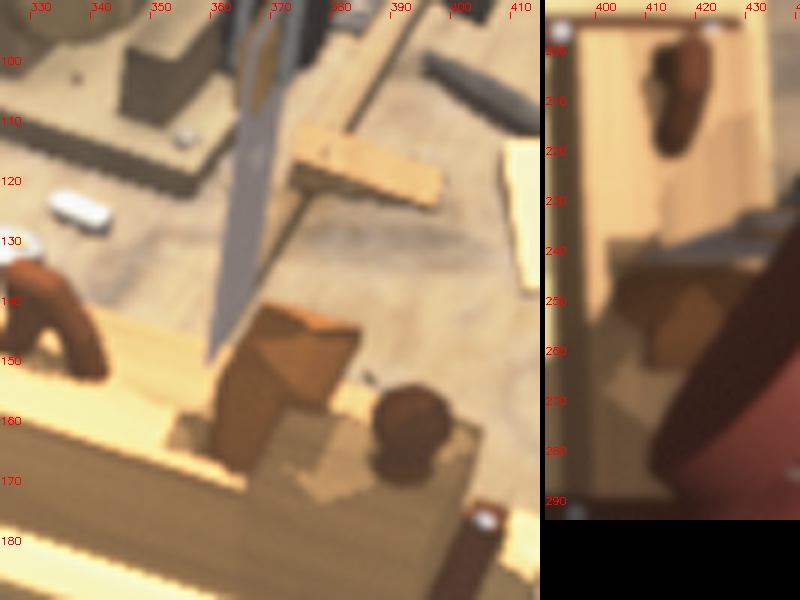

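The iron hangs straight with its edge at scene (359.7,150.3), within 1 px of the prediction. The mouth is just below it, at the wedge's left face (360,167). I make small corrections, then lower with force checks.

Emit:
apply_moves(moves=[[1, -1, 6, -1, 0, 0, 0], [1, 0, 8, 0, 0, 0, 0], [1, 0, 8, 0, 0, 0, 0], [1, 0, 8, 0, 0, 0, 0], [1, 0, 6, 0, 0, 0, 0], [1, 0, 0, 0, 0, 0, 0], [1, 0, 0, 0, 0, 0, 0]])

```text
time: 15.15
tool_pos: [0.4896, -0.2919, 0.186]
tool_rot: [-0.501, 0.501, -0.499, 0.499]
contact_force: [0.6, 0.0, -1.3]
gripper_width: 0.105
```

Emit:
apply_moves(moves=[[1, 0, 2, 0, 0, 0, 0], [1, 0, 2, 0, 0, 0, 0], [1, 0, 2, 0, 0, 0, 0], [1, 0, 0, 0, 0, 0, 0]])

```text
time: 15.55
tool_pos: [0.4894, -0.2917, 0.1797]
tool_rot: [-0.501, 0.501, -0.499, 0.499]
contact_force: [-0.2, 0.6, -1.7]
gripper_width: 0.106
```

Emit:
apply_moves(moves=[[1, 0, 1, 0, 0, 0, 0], [1, 0, 1, 0, 0, 0, 0], [1, 0, 0, 0, 0, 0, 0], [1, 0, 0, 0, 0, 0, 0]])

```text
time: 15.95
tool_pos: [0.4896, -0.2919, 0.1781]
tool_rot: [-0.501, 0.501, -0.499, 0.499]
contact_force: [0.1, 0.3, -2.6]
gripper_width: 0.105
```

Emit:
apply_moves(moves=[[1, 0, 1.5, 0, 0, 0, 0], [1, 0, 1.5, 0, 0, 0, 0], [1, 0, 0, 0, 0, 0, 0], [1, 0, 0, 0, 0, 0, 0]])

```text
time: 16.35
tool_pos: [0.4895, -0.2918, 0.175]
tool_rot: [-0.501, 0.501, -0.499, 0.499]
contact_force: [0.2, -0.5, -2.0]
gripper_width: 0.1
```

Emit:
apply_moves(moves=[[1, 0, 1.5, 0, 0, 0, 0], [1, 0, 1.5, 0, 0, 0, 0], [1, 0, 0, 0, 0, 0, 0], [1, 0, 0, 0, 0, 0, 0]])

```text
time: 16.75
tool_pos: [0.4895, -0.2918, 0.172]
tool_rot: [-0.501, 0.501, -0.499, 0.499]
contact_force: [-0.0, -0.4, -1.6]
gripper_width: 0.106
```

Emit:
apply_moves(moves=[[1, 0, 1.5, 0, 0, 0, 0], [1, 0, 1.5, 0, 0, 0, 0], [1, 0, 0, 0, 0, 0, 0], [1, 0, 0, 0, 0, 0, 0]])

```text
time: 17.15
tool_pos: [0.4895, -0.2918, 0.169]
tool_rot: [-0.501, 0.501, -0.499, 0.499]
contact_force: [0.2, 0.0, -2.7]
gripper_width: 0.106
```

Emit:
apply_moves(moves=[[1, 0, 2, 0, 0, 0, 0], [1, 0, 2, 0, 0, 0, 0], [1, 0, 2, 0, 0, 0, 0], [1, 0, 2, 0, 0, 0, 0], [1, 0, 0, 0, 0, 0, 0]])

```text
time: 17.65
tool_pos: [0.4894, -0.2918, 0.1606]
tool_rot: [-0.501, 0.501, -0.499, 0.499]
contact_force: [-0.2, 0.6, -1.6]
gripper_width: 0.103
```

Emit:
apply_moves(moves=[[1, 0, 2, 0, 0, 0, 0], [1, 0, 2, 0, 0, 0, 0], [1, 0, 2, 0, 0, 0, 0], [1, 0, 2, 0, 0, 0, 0], [1, 0, 0, 0, 0, 0, 0]])

```text
time: 18.15
tool_pos: [0.4894, -0.2918, 0.1526]
tool_rot: [-0.501, 0.501, -0.499, 0.499]
contact_force: [0.1, -0.2, -1.5]
gripper_width: 0.107
```

Emit:
apply_moves(moves=[[1, 0, 2, 0, 0, 0, 0], [1, 0, 2, 0, 0, 0, 0], [1, 0, 2, 0, 0, 0, 0], [1, 0, 2, 0, 0, 0, 0], [1, 0, 0, 0, 0, 0, 0]])

```text
time: 18.65
tool_pos: [0.4894, -0.2918, 0.1447]
tool_rot: [-0.501, 0.501, -0.499, 0.499]
contact_force: [-0.2, -0.6, -1.3]
gripper_width: 0.102
```

Emit:
apply_moves(moves=[[1, 0, 2, 0, 0, 0, 0], [1, 0, 2, 0, 0, 0, 0], [1, 0, 2, 0, 0, 0, 0], [1, 0, 2, 0, 0, 0, 0], [1, 0, 0, 0, 0, 0, 0]])

```text
time: 19.15
tool_pos: [0.4894, -0.2919, 0.1367]
tool_rot: [-0.501, 0.501, -0.499, 0.499]
contact_force: [0.3, 0.0, -2.6]
gripper_width: 0.104
```

Emit:
apply_moves(moves=[[1, 0, 2, 0, 0, 0, 0], [1, 0, 2, 0, 0, 0, 0], [1, 0, 2, 0, 0, 0, 0], [1, 0, 2, 0, 0, 0, 0], [1, 0, 0, 0, 0, 0, 0], [1, 0, 0, 0, 0, 0, 0]])

```text
time: 19.75
tool_pos: [0.4895, -0.2919, 0.129]
tool_rot: [-0.501, 0.501, -0.499, 0.499]
contact_force: [-0.1, -0.1, -1.7]
gripper_width: 0.105
```

Emit:
apply_moves(moves=[[1, 0, 1, 0, 0, 0, 0], [1, 0, 1, 0, 0, 0, 0], [1, 0, 1, 0, 0, 0, 0], [1, 0, 0, 0, 0, 0, 0], [1, 0, 0, 0, 0, 0, 0]])

```text
time: 20.25
tool_pos: [0.4896, -0.2919, 0.126]
tool_rot: [-0.501, 0.501, -0.499, 0.499]
contact_force: [-0.1, 0.0, -2.5]
gripper_width: 0.104
```

Emit:
apply_moves(moves=[[1, 0, 1, 0, 0, 0, 0], [1, 0, 1, 0, 0, 0, 0], [1, 0, 0, 0, 0, 0, 0], [1, 0, 0, 0, 0, 0, 0]])

```text
time: 20.65
tool_pos: [0.4896, -0.2919, 0.124]
tool_rot: [-0.501, 0.501, -0.499, 0.499]
contact_force: [0.5, -1.5, -3.2]
gripper_width: 0.108
```

Emit:
apply_moves(moves=[[1, 0, 0.7, 0, 0, 0, 0], [1, 0, 0.7, 0, 0, 0, 0], [1, 0, 0, 0, 0, 0, 0], [1, 0, 0, 0, 0, 0, 0]])

```text
time: 21.05
tool_pos: [0.4896, -0.2919, 0.1226]
tool_rot: [-0.501, 0.501, -0.499, 0.499]
contact_force: [-0.2, -1.3, -2.3]
gripper_width: 0.108
```

Emit:
apply_moves(moves=[[1, 0, 0.7, 0, 0, 0, 0], [1, 0, 0, 0, 0, 0, 0], [1, 0, 0, 0, 0, 0, 0]])

```text
time: 21.35
tool_pos: [0.4896, -0.2919, 0.122]
tool_rot: [-0.501, 0.501, -0.499, 0.499]
contact_force: [0.5, -1.2, -1.9]
gripper_width: 0.105
```

Emit:
apply_moves(moves=[[1, 0, 0.6, 0, 0, 0, 0], [1, 0, 0, 0, 0, 0, 0], [1, 0, 0, 0, 0, 0, 0]])

```text
time: 21.65
tool_pos: [0.4897, -0.292, 0.1216]
tool_rot: [-0.501, 0.501, -0.499, 0.499]
contact_force: [0.2, -1.0, -0.0]
gripper_width: 0.099
```

Emit:
apply_moves(moves=[[1, 0, 0.6, 0, 0, 0, 0], [1, 0, 0, 0, 0, 0, 0], [1, 0, 0, 0, 0, 0, 0]])

```text
time: 21.95
tool_pos: [0.4898, -0.2921, 0.1215]
tool_rot: [0.501, -0.501, 0.499, -0.499]
contact_force: [-1.9, -0.6, 4.0]
gripper_width: 0.103
```

Emit:
apply_moves(moves=[[1, 0, 0.6, 0, 0, 0, 0], [1, 0, 0, 0, 0, 0, 0], [1, 0, 0, 0, 0, 0, 0]])

```text
time: 22.25
tool_pos: [0.49, -0.2922, 0.1215]
tool_rot: [0.501, -0.501, 0.498, -0.499]
contact_force: [-1.8, -0.1, 6.5]
gripper_width: 0.103
```

Emit:
apply_moves(moves=[[1, 0, -0.8, 0, 0, 0, 0], [1, 0, 0, 0, 0, 0, 0], [0.75, 0, 0, 0, 0, 0, 0], [0.6, 0, 0, 0, 0, 0, 0], [0.4, 0, 0, 0, 0, 0, 0], [0.3, 0, 0, 0, 0, 0, 0], [0.3, 0, 0, 0, 0, 0, 0], [0.3, 0, 0, 0, 0, 0, 0]])

```text
time: 23.05
tool_pos: [0.4896, -0.2918, 0.1209]
tool_rot: [0.501, -0.501, 0.499, -0.499]
contact_force: [-0.9, -0.0, 0.2]
gripper_width: 0.353
```

Emit:
apply_moves(moves=[[0.3, 0, -5, 0, 0, 0, 0], [0.3, 0, -10, 0, 0, 0, 0], [0.3, 0, -15, 0, 0, 0, 0], [0.3, 0, -20, 0, 0, 0, 0], [0.3, 0, -20, 0, 0, 0, 0], [0.3, 0, -10, 0, 0, 0, 0], [0.3, 0, 0, 0, 0, 0, 0], [0.3, 0, 0, 0, 0, 0, 0]])

```text
time: 23.85
tool_pos: [0.4895, -0.2918, 0.201]
tool_rot: [-0.501, 0.501, -0.499, 0.499]
contact_force: [-0.2, -0.8, -1.0]
gripper_width: 0.351
```

```bash
python3 - <<'E'
from h import *
plan([.464,-.2927,.2],.005)
s=manip.grab_frame("scene");cv2.imwrite("pics/s8.png",s)
a=rz(.005);o=np.array([.4925,-.2927,0])
for x,y,z in [(-3.5,25,161),(-3.5,-25,161),(-3.5,25,133)]:
    print(proj("scene",o+a@np.array([x,y,z])/1000).round(1))
# brightness/colour map of the iron region
d=cv2.absdiff(s,cv2.imread("pics/scene0.png")).max(2)[90:175,345:385]
for r in range(0,85,5): print(90+r,''.join('#' if v>25 else '.' for v in d[r]))
E
```

```text
t 23.85 pos [ 0.4895 -0.2918  0.201 ] F [-0.22 -0.75 -0.98] w 0.351
turn(tool) [-0.   -0.02  0.  ] world d [-25.5  -0.9  -1. ] | shift in present tool [  0.8   1.  -25.5] | after turn [  0.8   1.  -25.5]
tool axes x,z [ 0.005 -1.     0.   ] [1.    0.005 0.   ] j [-0.668 -0.068  1.759 -0.     1.45  -0.673]
[[361.8 135.3]]
[[369.3 122.8]]
[[360.4 145.1]]
90 ..........###########...........########
95 ............##.##................#######
100 ............#.##..............##########
105 .............######...........#########.
110 .............................########...
115 ........................................
120 ........................................
125 .......................####.............
130 ...................#######..............
135 ................#######.................
140 ...............#####..#####.............
145 ...............##..#####################
150 ..............########################..
155 ..............###...........#######.....
160 .......#########.....................###
165 ..........#.##.......................###
170 ...................############...######
```

Emit:
apply_moves(moves=[[0.3, 0, -20, 0, 0, 0, 0], [0.3, 0, -20, 0, 0, 0, 0], [0.3, 0, -10, 0, 0, 0, 0], [1, 1, 0, -16, 0, 0, 0], [1, 0, 0, -15, 0, 0, 0], [1, 0, 0, 0, 0, 8.5, 0], [1, 0, 0, 0, 0, 8.5, 0], [1, 0, 0, 0, 0, 8.5, 0], [1, 0, 0, 0, 0, 8.5, 0], [1, 0, 0, 0, 0, 8.5, 0], [1, 0, 0, 0, 0, 8.5, 0], [1, 0, 0, 0, 0, 8.5, 0], [1, 0, 0, 0, 0, 8.5, 0], [1, 0, 0, 0, 0, 8.5, 0], [1, 0, 0, 0, 0, 8.5, 0], [1, 0, 0, 0, 0, 5, 0], [1, 0, 0, 0, 0, 0, 0], [1, 0, 0, 0, 0, 0, 0]])

```text
time: 25.7
tool_pos: [0.4583, -0.2928, 0.2501]
tool_rot: [0.002, -0.003, 0.707, -0.707]
contact_force: [-1.0, 0.8, -0.8]
gripper_width: -0.002
```

```bash
python3 -c "
from h import *
plan([.4585,-.2927,.125],1.576)"
```

```text
t 25.7 pos [ 0.4583 -0.2928  0.2501] F [-0.98  0.8  -0.8 ] w -0.002
turn(tool) [0.05 0.08 0.06] world d [ 2.000e-01  1.000e-01 -1.251e+02] | shift in present tool [ -0.3 125.1   0. ] | after turn [-2.000e-01  1.251e+02 -1.000e-01]
tool axes x,z [-1.    -0.007  0.001] [ 0.007 -1.    -0.001] j [-0.705 -0.159  1.761 -0.     1.541  0.859]
```

Emit:
apply_moves(moves=[[1, 0, 20, 0, 0, 0, 0], [1, 0, 20, 0, 0, 0, 0], [1, 0, 20, 0, 0, 0, 0], [1, 0, 20, 0, 0, 0, 0], [1, 0, 10, 0, 0, 0, 0], [1, 0, 3, 0, 0, 0, 0], [1, 0, 0, 0, 0, 0, 0], [1, 0, 0, 0, 0, 0, 0]])

```text
time: 26.5
tool_pos: [0.4592, -0.2935, 0.1592]
tool_rot: [-0.002, 0.001, -0.707, 0.708]
contact_force: [-0.1, 0.1, -0.0]
gripper_width: -0.003
```

Emit:
apply_moves(moves=[[1, 0, 3, 0, 0, 0, 0], [1, 0, 3, 0, 0, 0, 0], [1, 0, 3, 0, 0, 0, 0], [1, 0, 3, 0, 0, 0, 0], [1, 0, 3, 0, 0, 0, 0], [1, 0, 3, 0, 0, 0, 0], [1, 0, 0, 0, 0, 0, 0]])

```text
time: 27.2
tool_pos: [0.4583, -0.2928, 0.1393]
tool_rot: [0.001, -0.002, 0.707, -0.707]
contact_force: [-0.2, -0.7, 0.2]
gripper_width: -0.0
```

Emit:
apply_moves(moves=[[1, 0, 2, 0, 0, 0, 0], [1, 0, 2, 0, 0, 0, 0], [1, 0, 2, 0, 0, 0, 0], [1, 0, 0, 0, 0, 0, 0]])

```text
time: 27.6
tool_pos: [0.4584, -0.2929, 0.1336]
tool_rot: [0.001, -0.002, 0.707, -0.707]
contact_force: [-0.3, -0.1, -0.2]
gripper_width: -0.001
```

Emit:
apply_moves(moves=[[1, 0, 2, 0, 0, 0, 0], [1, 0, 2, 0, 0, 0, 0], [1, 0, 2, 0, 0, 0, 0], [1, 0, 2, 0, 0, 0, 0], [1, 0, 2, 0, 0, 0, 0], [1, 0, 0, 0, 0, 0, 0]])

```text
time: 28.2
tool_pos: [0.4584, -0.2929, 0.1235]
tool_rot: [0.001, -0.002, 0.707, -0.707]
contact_force: [0.1, -0.6, -0.4]
gripper_width: -0.002
```

Emit:
apply_moves(moves=[[1, 0, 2, 0, 0, 0, 0], [1, 0, 2, 0, 0, 0, 0], [1, 0, 2, 0, 0, 0, 0], [1, 0, 2, 0, 0, 0, 0], [1, 0, 2, 0, 0, 0, 0], [1, 0, 0, 0, 0, 0, 0]])

```text
time: 28.8
tool_pos: [0.4584, -0.2928, 0.1135]
tool_rot: [0.001, -0.002, 0.707, -0.707]
contact_force: [1.0, 0.3, -0.4]
gripper_width: -0.0
```

Emit:
apply_moves(moves=[[1, 0, 2, 0, 0, 0, 0], [1, 0, 2, 0, 0, 0, 0], [1, 0, 2, 0, 0, 0, 0], [1, 0, 0, 0, 0, 0, 0]])

```text
time: 29.2
tool_pos: [0.4584, -0.2928, 0.1076]
tool_rot: [0.001, -0.002, 0.707, -0.707]
contact_force: [0.1, -0.0, 0.2]
gripper_width: 0.001
```

Emit:
apply_moves(moves=[[1, 0, 2, 0, 0, 0, 0], [1, 0, 2, 0, 0, 0, 0], [1, 0, 2, 0, 0, 0, 0], [1, 0, 0, 0, 0, 0, 0]])

```text
time: 29.6
tool_pos: [0.4588, -0.2931, 0.1025]
tool_rot: [-0.002, 0.001, -0.707, 0.707]
contact_force: [-0.8, 0.8, 2.4]
gripper_width: 0.003
```

Emit:
apply_moves(moves=[[1, 0, 1.5, 0, 0, 0, 0], [1, 0, 1.5, 0, 0, 0, 0], [1, 0, 1.5, 0, 0, 0, 0], [1, 0, 0, 0, 0, 0, 0]])

```text
time: 30.0
tool_pos: [0.4596, -0.2932, 0.0985]
tool_rot: [-0.002, 0.001, -0.707, 0.707]
contact_force: [2.0, 2.0, 5.5]
gripper_width: -0.003
```

Emit:
apply_moves(moves=[[1, 0, 1.5, 0, 0, 0, 0], [1, 0, 1.5, 0, 0, 0, 0], [1, 0, 1.5, 0, 0, 0, 0], [1, 0, 0, 0, 0, 0, 0]])

```text
time: 30.4
tool_pos: [0.4604, -0.2932, 0.0945]
tool_rot: [-0.003, 0.0, -0.707, 0.707]
contact_force: [2.8, 2.9, 5.6]
gripper_width: -0.003
```

Emit:
apply_moves(moves=[[1, 0, 1.5, 0, 0, 0, 0], [1, 0, 1.5, 0, 0, 0, 0], [1, 0, 0, 0, 0, 0, 0]])

```text
time: 30.7
tool_pos: [0.4608, -0.2932, 0.0921]
tool_rot: [-0.003, -0.0, -0.707, 0.707]
contact_force: [3.7, 3.5, 7.1]
gripper_width: 0.003
```

Emit:
apply_moves(moves=[[1, 0, 1.5, 0, 0, 0, 0], [1, 0, 1.5, 0, 0, 0, 0], [1, 0, 1.5, 0, 0, 0, 0], [1, 0, 0, 0, 0, 0, 0]])

```text
time: 31.1
tool_pos: [0.4614, -0.2933, 0.0879]
tool_rot: [-0.004, -0.001, -0.707, 0.708]
contact_force: [3.8, 2.3, 7.6]
gripper_width: 0.002
```

Emit:
apply_moves(moves=[[1, 0, 1, 0, 0, 0, 0], [1, 0, 1, 0, 0, 0, 0], [1, 0, 1, 0, 0, 0, 0], [1, 0, 0, 0, 0, 0, 0]])

```text
time: 31.5
tool_pos: [0.4617, -0.2935, 0.0868]
tool_rot: [-0.004, -0.001, -0.707, 0.708]
contact_force: [1.4, 6.3, 16.1]
gripper_width: -0.004
```

Emit:
apply_moves(moves=[[1, 0, 0.7, 0, 0, 0, 0], [1, 0, 0.7, 0, 0, 0, 0], [1, 0, 0, 0, 0, 0, 0]])

```text
time: 31.8
tool_pos: [0.4617, -0.2936, 0.0866]
tool_rot: [-0.004, -0.001, -0.707, 0.708]
contact_force: [-1.8, 7.9, 22.2]
gripper_width: 0.002
```

Emit:
apply_moves(moves=[[1, 0, 0.5, 0, 0, 0, 0], [1, 0, 0, 0, 0, 0, 0], [1, 0, 0, 0, 0, 0, 0]])

```text
time: 32.1
tool_pos: [0.4617, -0.2936, 0.0866]
tool_rot: [-0.004, -0.0, -0.707, 0.707]
contact_force: [-3.0, 9.6, 24.8]
gripper_width: 0.005
```

Emit:
apply_moves(moves=[[1, 0, 0.3, 0, 0, 0, 0], [1, 0, 0, 0, 0, 0, 0], [1, 0, 0, 0, 0, 0, 0]])

```text
time: 32.4
tool_pos: [0.4617, -0.2936, 0.0865]
tool_rot: [-0.004, -0.0, -0.707, 0.707]
contact_force: [-4.7, 9.8, 26.2]
gripper_width: 0.0
```

Emit:
apply_moves(moves=[[1, 0, -3, 0, 0, 0, 0], [1, 0, -10, 0, 0, 0, 0], [1, 0, -20, 0, 0, 0, 0], [1, 0, -25, 0, 0, 0, 0], [1, 0, -30, 0, 0, 0, 0], [1, 0, -30, 0, 0, 0, 0], [1, 0, -30, 0, 0, 0, 0], [1, 40, 0, 0, 0, 0, 0], [1, 40, 0, 0, 0, 0, 0], [1, 30, 0, 0, 0, 0, 0], [1, 0, 0, 0, 0, 0, 0], [1, 0, 0, 0, 0, 0, 0]])

```text
time: 33.6
tool_pos: [0.3482, -0.2936, 0.228]
tool_rot: [-0.001, 0.001, -0.707, 0.707]
contact_force: [0.2, -0.1, 0.7]
gripper_width: 0.003
```

```bash
python3 - <<'E'
from h import *
plan([.4585,-.2927,.125],1.576)
s0=cv2.imread("pics/scene0.png");s=manip.grab_frame("scene");t=manip.grab_frame("top");cv2.imwrite("pics/s9.png",s);cv2.imwrite("pics/t9.png",t)
# wedge top+side patch match (right/near part, away from the iron)
for (x0,y0,x1,y1) in[(366,138,388,160),(370,138,390,158)]:
    r=cv2.matchTemplate(s[y0-4:y1+25,x0-15:x1+12],s0[y0:y1,x0:x1],cv2.TM_CCOEFF_NORMED);_,v,_,l=cv2.minMaxLoc(r);print("wedge patch shift",l[0]-15,l[1]-4,round(v,3))
o=np.array([.4925,-.2927,0])
for x,z in((-30,121),(-26,101),(-26,99)):print(x,z,proj("scene",o+np.array([x,0,z])/1000).round(1))
g=lambda u,a,b:''.join('W' if (p[2]>p[0]*2.2 and p[2]>110) else 'i' if abs(int(p[2])-int(p[0]))<30 and p.max()>90 else '.' for p in u[a,345:400]) 
for r in range(110,180,3): print(r,g(s0,r,0),g(s,r,0))
# bystanders/irons unchanged?
d=cv2.absdiff(s,s0).max(2)>40;print("diff px rack",d[155:350,160:300].sum(),"pencil/stone",d[215:325,292:390].sum(),"gimlet",d[330:412,250:325].sum())
E
```

```text
t 33.6 pos [ 0.3482 -0.2936  0.228 ] F [ 0.17 -0.09  0.71] w 0.003
turn(tool) [-0.   -0.1  -0.01] world d [ 110.3    0.9 -103. ] | shift in present tool [-110.3  103.1   -0.5] | after turn [-110.3  103.    -0.3]
tool axes x,z [-1.    -0.003 -0.   ] [ 0.003 -1.     0.   ] j [-0.864 -0.379  1.976  0.     1.544  0.703]
wedge patch shift -1 6 0.775
wedge patch shift -1 5 0.732
-30 121 [[374.5 146.1]]
-26 101 [[371.7 152.3]]
-26 99 [[371.5 153. ]]
110 ....................................................... .......................................................
113 ....................................................... .......................................................
116 ii..................................................... ii.....................................................
119 iiiiiiii............................................... .iii.i.................................................
122 .........ii............................................ ..........i............................................
125 ....................................................... .............
[... 1471 characters left out ...]
....................... ..............WWWWWWWWWW...............................
167 ...................WWW................................. ..................WWWW.................................
170 ....................................................... .......................................................
173 ....................................................... .......................................................
176 ....................................................... .......................................................
179 ....................................................... .......................................................
diff px rack 885 pencil/stone 0 gimlet 0
```

```bash
python3 - <<'E'
from h import *
s0=cv2.imread("pics/scene0.png").astype(np.float32);s=cv2.imread("pics/s9.png").astype(np.float32)
ratio=lambda u:cv2.resize((u[...,2]+5)/(u[...,0]+5),None,fx=8,fy=8,interpolation=cv2.INTER_CUBIC)
a,b=ratio(s0),ratio(s)
for (x0,y0,x1,y1) in[(374,138,389,158),(378,140,389,154),(372,140,388,150)]:
    r=cv2.matchTemplate(b[(y0-3)*8:(y1+12)*8,(x0-8)*8:(x1+5)*8],a[y0*8:y1*8,x0*8:x1*8],cv2.TM_CCOEFF_NORMED);_,v,_,l=cv2.minMaxLoc(r);print("shift",l[0]/8-8,l[1]/8-3,round(v,3))
o=np.array([.4925,-.2927,0])
for st in(0,2,4):
  p0=proj("scene",o+np.array([-30+.2*st,0,122-st])/1000)
  for e in(16.5,18.5,20.4,22): print(st,e,(proj("scene",o+np.array([-30+.2*e,0,122-e])/1000)-p0).round(2))
E
```

```text
shift -2.25 5.25 0.968
shift -2.25 5.25 0.976
shift -2.375 5.25 0.991
0 16.5 [[-2.32  5.11]]
0 18.5 [[-2.59  5.73]]
0 20.4 [[-2.86  6.31]]
0 22 [[-3.08  6.79]]
2 16.5 [[-2.03  4.49]]
2 18.5 [[-2.31  5.1 ]]
2 20.4 [[-2.57  5.68]]
2 22 [[-2.79  6.17]]
4 16.5 [[-1.75  3.86]]
4 18.5 [[-2.03  4.48]]
4 20.4 [[-2.29  5.05]]
4 22 [[-2.51  5.54]]
```

Emit:
apply_moves(moves=[[1, 0, 0, -36, 0, 0, 0], [1, 0, 0, -36, 0, 0, 0], [1, 0, 0, -36, 0, 0, 0], [1, -38, 0, 0, 0, 0, 0], [1, -38, 0, 0, 0, 0, 0], [1, -38, 0, 0, 0, 0, 0], [1, -38, 0, 0, 0, 0, 0], [1, 0, 35, 0, 0, 0, 0], [1, 0, 35, 0, 0, 0, 0], [1, 0, 35, 0, 0, 0, 0], [1, 0, 35, 0, 0, 0, 0], [1, 0, 30, 0, 0, 0, 0], [1, 0, 20, 0, 0, 0, 0], [1, 0, 5, 0, 0, 0, 0], [1, 0, 0, 0, 0, 0, 0], [1, 0, 0, 0, 0, 0, 0]])

```text
time: 35.3
tool_pos: [0.5014, -0.1852, 0.0346]
tool_rot: [-0.002, 0.001, -0.707, 0.707]
contact_force: [-0.1, 0.1, 0.3]
gripper_width: 0.0
```

Emit:
apply_moves(moves=[[1, 0, 3, 0, 0, 0, 0], [1, 0, 3, 0, 0, 0, 0], [1, 0, 3, 0, 0, 0, 0], [1, 0, 3, 0, 0, 0, 0], [1, 0, 3, 0, 0, 0, 0], [1, 0, 0, 0, 0, 0, 0], [1, 0, 0, 0, 0, 0, 0]])

```text
time: 36.0
tool_pos: [0.5, -0.1848, 0.0181]
tool_rot: [0.002, -0.002, 0.707, -0.707]
contact_force: [-1.0, -0.3, -0.5]
gripper_width: -0.001
```

Emit:
apply_moves(moves=[[1, 0, 3, 0, 0, 0, 0], [1, 0, 3, 0, 0, 0, 0], [1, 0, 3, 0, 0, 0, 0], [1, 0, 3, 0, 0, 0, 0], [1, 0, 3, 0, 0, 0, 0], [1, 0, 3, 0, 0, 0, 0], [1, 0, 3, 0, 0, 0, 0], [1, 0, 0, 0, 0, 0, 0]])

```text
time: 36.8
tool_pos: [0.4997, -0.1846, -0.0033]
tool_rot: [0.001, -0.002, 0.707, -0.707]
contact_force: [-0.2, 0.2, -1.0]
gripper_width: 0.002
```

Emit:
apply_moves(moves=[[1, 0, 2, 0, 0, 0, 0], [1, 0, 2, 0, 0, 0, 0], [1, 0, 2, 0, 0, 0, 0], [1, 0, 2, 0, 0, 0, 0], [1, 0, 2, 0, 0, 0, 0], [1, 0, 0, 0, 0, 0, 0], [1, 0, 0, 0, 0, 0, 0]])

```text
time: 37.5
tool_pos: [0.5, -0.1848, -0.0128]
tool_rot: [0.002, -0.002, 0.707, -0.707]
contact_force: [-0.2, -0.1, 0.1]
gripper_width: 0.003
```

Emit:
apply_moves(moves=[[1, 0, 1, 0, 0, 0, 0], [1, 0, 1, 0, 0, 0, 0], [1, 0, 0, 0, 0, 0, 0], [1, 0, 0, 0, 0, 0, 0]])

```text
time: 37.9
tool_pos: [0.5001, -0.1849, -0.0147]
tool_rot: [-0.002, 0.002, -0.707, 0.707]
contact_force: [-0.2, -0.1, -0.3]
gripper_width: 0.003
```

Emit:
apply_moves(moves=[[1, 0, 0.7, 0, 0, 0, 0], [1, 0, 0.7, 0, 0, 0, 0], [1, 0, 0.7, 0, 0, 0, 0], [1, 0, 0, 0, 0, 0, 0], [1, 0, 0, 0, 0, 0, 0]])

```text
time: 38.4
tool_pos: [0.5002, -0.1849, -0.0147]
tool_rot: [0.001, -0.002, 0.707, -0.707]
contact_force: [-6.2, 2.4, 15.2]
gripper_width: 0.0
```

Emit:
apply_moves(moves=[[1, 0, 0.7, 0, 0, 0, 0], [1, 0, 0.7, 0, 0, 0, 0], [1, 0, 0.7, 0, 0, 0, 0], [1, 0, 0, 0, 0, 0, 0], [1, 0, 0, 0, 0, 0, 0]])

```text
time: 38.9
tool_pos: [0.5002, -0.1849, -0.0148]
tool_rot: [0.001, -0.003, 0.707, -0.707]
contact_force: [-13.0, 6.4, 30.0]
gripper_width: -0.0
```

Emit:
apply_moves(moves=[[1, 0, -5, 0, 0, 0, 0], [1, 0, -20, 0, 0, 0, 0], [1, 0, -30, 0, 0, 0, 0], [1, 0, -35, 0, 0, 0, 0], [1, 0, -40, 0, 0, 0, 0], [1, 0, -40, 0, 0, 0, 0], [1, 0, -40, 0, 0, 0, 0], [1, 0, 0, 0, 0, 0, 0], [1, 0, 0, 0, 0, 0, 0], [1, 0, 0, 0, 0, 0, 0]])

```text
time: 39.9
tool_pos: [0.4992, -0.1844, 0.1893]
tool_rot: [0.001, -0.002, 0.708, -0.707]
contact_force: [0.4, 0.4, -0.4]
gripper_width: -0.003
```

```bash
python3 -c "
from h import *
s=manip.state();print(s['tool_pos'],s['contact_force'],s['joint_vel'].round(3));print(manip.job_done())"
```

```text
[ 0.4992171  -0.18439339  0.18933281] [ 0.40728421  0.37488777 -0.35698085] [0.    0.012 0.013 0.    0.001 0.001]
the job is handed in; nothing more can be done
None
```

The wide iron is off its peg, stands in the stock's mortise, and the wedge is pressed down against it. I handed the job in at about 40 s; no verdict was reported.

- **Unhooking:** I slid the iron out along the roughly 47° bent tip. Measured forces stayed at about 2 N, mostly the iron's own weight.
- **Lowering:** I set its edge on the board with about 6.5 N measured at the wrist, let go, and lifted clear.
- **Wedge:** I pressed it down until it stopped hard at about 26 N downward (28 N in total).

**Last checks**
- **Wedge travel:** the camera comparison and the tool height both gave about 16.5 to 17 mm from where it started. Touching the bench with the fingertips put the wedge top at about 101 mm, so it is about 20.7 mm down in all. That fits gripping a 3 mm iron and means it started near 4 mm.
- **Iron upright:** the iron's top stood where predicted in the image before I pressed the wedge. I did not check it with a viewed picture afterwards, because the 12 pictures were used up. Its grip force could not be measured.
- **Other things:** the oilstone, pencil and gimlet areas were unchanged in the image. The rack area changed by 885 pixels. The missing iron would account for much of that, but I did not check the other two irons separately. I did not check the brush.

**What disagreed or went less well**
- **Fingertip height:** shut, the fingertips stood about 15 mm behind the reported TCP, where the stated figure is 19 mm ahead of it. I found this when the first grasp closed above the iron, and worked from the images and touch after that.
- **Bench touch:** the fingertip touch on the bench reached about 33 N in total, harder than I intended but below the 40 N limit.

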